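# Plug a finned housing and hold the vacuum lever in the green for a leak check

### The arm

A 6-joint arm with a two-finger parallel gripper is mounted at the origin on the work surface. World frame = base frame: x ahead of the robot, y to its left, z up, the work surface at z = 0. Lengths are in m, angles in rad, forces in N, time in s.
With the tool pointing down it reaches from about 0.325 to 0.925 m from the base axis. Payload 3.1 kg.
Tool frame: the origin (TCP) lies between the finger pads; the fingertips stand 8 mm ahead of it and the grasp point (between the pads) lies 11 mm behind it (bot.nose_length is the distance from the TCP to the fingertips, in m); z points along the fingers, y is the line along which they close (so a half turn about z gives the same grasp; the last joint's range is limited). The gripper opens to 85 mm and grips with 20 to 120 N. Pads are 22 mm wide; open, the fingers measure 114 mm over their backs; the gripper's body (76 mm by 85 mm) begins 54 mm behind the grasp point. The pads swing forward as they close: fully open they stand 13 mm farther back than shut.
Start: joints at [1.054, 0.217, 1.613, -0, 1.311, -0.112], TCP at [0.246, 0.575, 0.239] pointing down, gripper open.
Joint ranges: [-2.75, 2.75], [-0.78, 2.1], [0.31, 2.55], [-1.13, 4.27], [0.13, 2.63], [-2.58, 2.58]. Speed limits (rad/s): [2.79, 2.79, 3.14, 3.14, 3.14, 3.14].

### API

Orientations are given as a rotation vector (axis times angle).
In Python, from rig import bot, cams, sign_off gives the robot as it stands.
- The arm moves only by the shell command python3 -m jog 'ROWS' [FORCE]. ROWS is JSON, a list of rows, each a list of 7 numbers: the shift along the tool's x, y, z in mm, then the turn, a rotation vector about the tool's x, y, z in rad, then the finger opening in mm, from 0 to 85.4. A call has 1 to 12 rows; each row is the pose to reach, as a shift and turn from the pose commanded when the call began, along the tool's axes at that moment; what a row does not reach only later rows make up. A row lasts 1/8 s, in which the tool goes at most 62.5 mm and 10.7 degrees, less where a joint would pass 70% of its speed; a pose out of reach is approached as far as the arm can. A call with a gripper value outside its range is refused whole. The fingers move at their own pace and stop on an object; FORCE is the grip in N (left out, the last holds). Time passes only in rows, so rows that repeat a pose let the fingers close. It gives the time, the measured TCP pose, the force, the opening and the grip force at its end, in the units of the state.
- bot.observe(): the state, without advancing time (a new reading comes with each control period).
- cams.snapshot(name): name is "side" or "top"; returns (picture, depth): 480x640x3 uint8, blue, green, red; 480x640 float32, m along the optical axis (not along the pixel's ray), 0 where there is no reading.
- cams.calibration(name): a dict with "intrinsics" (3x3 intrinsics, pixels), "dist" ([k1, k2, p1, p2, k3] as OpenCV has them; the pictures are not rectified), "extrinsics" (4x4, takes a point from camera to world coordinates). Camera axes: x right, y up, looking along -z (the intrinsics and any distortion apply to the point x, -y, -z); pixel columns grow to the right and rows downward; lengths in m; the calibration is good to about 2 mm. A picture is of the moment at which its call begins. calibration takes no time and is no camera call.
- sign_off(): hands the job in; it is judged then, once.
The state is a dict: "t": time; "joint_positions": joint angles; "joint_velocities": joint speeds; "joint_torque": joint torques, N m; "tool_pos": TCP position; "tool_rot": TCP orientation; "ft_force": force on the tool from outside, world axes, zero at the start; "moment": the same for the moment, N m; "width": opening from 0.0 (shut) to 1.0 (fully open); "finger_force": force on a finger pad.
Only numpy, scipy, OpenCV 4.12 (cv2) and the standard library are available. Lean on these libraries where they do the work, as an engineer would, in place of code of your own. Each camera call takes 0.05 s, during which the arm holds its last target. There are 200 camera calls.

### The job

Leak-check the finned housing clamped on the vacuum test stand: set the yellow bung, the one that matches the yellow ring round the housing's open port, upright into that port until its flange sits flat on the rim, and let go of it. Only then press the stand's spring-loaded black thumb lever down until the gauge needle stands in the green sector, without ever running it into the red, hold it steady there for at least three seconds and finish your program still holding it there. Leave the other bungs and everything else on the bench where they are, standing as they stand.

Things in the scene. Friction and masses are not known exactly. Their poses are not given: they have to be found in the camera images.
- bung_yellow: The yellow tapered rubber bung, about 60 g, loose, standing upright on its small end in the blue tray. Origin: centre of its underside (small end), z up its axis. Cone 24 mm across at the bottom, 29.6 mm at 22 mm height; flange 42 mm across from 22 to 26 mm; knurled aluminium knob 24 mm across from 26 to 59 mm, to be gripped from above at any yaw
- bung_blue: A smaller blue bung, loose, in the same tray (flange 32 mm across, knob 20 mm across, 55 mm tall, origin at its underside); not wanted, leave standing
- bung_red: A larger red bung, loose, in the same tray (flange 54 mm across, knob 28 mm across, 61 mm tall, origin at its underside); not wanted, leave standing
- tray: Blue open tray, fixed, 215 mm along its x, 75 mm along its y, walls 22 mm high, floor 3 mm; origin at the centre of its underside. The three bungs stand in it in a row along its x, about 66 mm apart, in any order
- port (a point): Centre of the open port's rim on top of the housing (z axis up): a round boss 46 mm across standing 12 mm above the housing's top, a yellow ring round its foot, a straight bore 32 mm across and over 40 mm deep; the rim is about 116 mm above the bench. With the bung home its flange lies on this rim, so the bung's origin is 22 mm below this point
- stand: The vacuum test stand, fixed: aluminium base plate 260 mm along its x, 400 mm along its y, 15 mm thick; origin at the centre of its underside, x pointing away from the operator. The housing is clamped on its +y half; on its -y half a 65 mm high grey manifold at the back carries the lever valve and a 66 mm gauge that reaches about 140 mm above the bench
- lever_pad (a point): Centre of the top face of the lever's black thumb pad (46 x 34 mm). The pad points to the stand's -x (the operator), 120 mm from a level pivot along the stand's y, 115 mm above the bench. At rest the lever slopes up 0.30 rad, this point about 158 mm above the bench; at the middle of the green it is nearly level, about 118 mm above the bench and 8 mm further from the pivot. Free room below
- vac_lever (a joint): Angle of the spring-return lever in rad: 0 at rest (up), grows as the pad is pressed, 0.60 at the stop. Green sector 0.26 to 0.42 (middle 0.34), red from 0.50. Pressing straight down on the pad takes about 3 N to start, 7 N in the middle of the green, 12 N at the stop; let go, it springs back up
- needle (a joint): Angle of the black gauge needle in rad, clockwise from its zero at the dial's lower left as the operator (on the robot's side) sees it: it follows the lever at 7.5 times its angle. Green sector 1.95 to 3.15, red from 3.75 to 4.5
- housing: The finned aluminium housing, fixed, 120 mm along its x, 92 mm along its y over the fins, 84 mm tall without the port boss, clamped by low toe clamps at its two ends; origin at the centre of its underside, 20 mm above the bench
- wrench: Loose steel open-ended wrench, 160 mm, lying on the bench; leave alone
- deburrer: Loose screwdriver-like deburring tool, 150 mm, lying on the bench; leave alone
- soft_jaw: Loose aluminium jaw block, 90 by 40 by 30 mm; leave alone
- collet_nut: Loose dark steel ring nut, 40 mm across, 18 mm high; leave alone
- tool_holder: Loose steel taper tool holder standing on its nut, 46 mm across, 127 mm tall; leave alone
- scriber: Loose red pen-shaped scriber, 12 mm thick, 142 mm long; leave alone

How it is judged:
On the way, in this order (a step that is already met when the one before it is completed fails the run):
1. the yellow bung stands home in the port and has been let go (horizontal distance between bung_yellow and port below 0.003 m and z of bung_yellow in the frame of port between -0.0245 and -0.0195 m and angle between bung_yellow's own z axis and vertical below 0.07 rad and contact force between the fingers and bung_yellow below 0.2 N), for 0.3 s.
2. the lever is held with the needle in the green for two seconds and more (horizontal distance between bung_yellow and port below 0.003 m and z of bung_yellow in the frame of port between -0.0245 and -0.0195 m and angle between bung_yellow's own z axis and vertical below 0.07 rad and value of joint vac_lever between 0.25 and 0.43 rad and contact force between any of the fingers, the arm and vac_lever above 4 N), for 2 s.
At the end, for the whole second after the job is handed in: The yellow bung is home in the port (its axis within 3 mm of the port's, flange within 2.5 mm of the rim, within 0.07 rad of upright) and untouched; the robot presses on the lever with more than 4 N and the lever stays still between 0.25 and 0.43 rad (needle in the green) (all of step 2 and velocity of joint vac_lever between -0.05 and 0.05 rad/s and contact force between the fingers and bung_yellow below 0.2 N); the arm keeps its last pose, push and grip.
It fails at once if the needle runs into the red (lever beyond 0.50 rad) (value of joint vac_lever above 0.5 rad).
It fails at once if the lever is pressed (beyond 0.15 rad) while the port is open (value of joint vac_lever above 0.15 rad and distance between bung_yellow and port above 0.035 m).
It fails at once if another thing on the bench is moved by more than 30 mm or knocked over (distance of any of bung_blue, bung_red, wrench, deburrer, soft_jaw, collet_nut, tool_holder, scriber from where it was at the start of the episode above 0.03 m or angle between any of bung_blue, bung_red, tool_holder's own z axis and vertical above 0.5 rad).
It also fails if it takes over 58 s, if anything falls off the work surface, if the arm or the gripper's body presses on something with over 40 N, if the wrist force passes 120 N, or if a joint passes its speed limit or range.

## Working session

There is one attempt and no reset: what is moved stays moved. The work goes in short steps, Python scripts to look and compute and a shell command to move; the robot and the scene stay as the last step left them, time stands still between calls to the robot, and variables do not carry over. Pictures are saved under pics/ and viewed, at most 10 in all, crops included, and the job is handed in when it is done.

```bash
ls; mkdir -p pics; python3 - <<'E'
from rig import bot,cams
import cv2,numpy as np
for n in("top","side"):
    p,d=cams.snapshot(n); cv2.imwrite(f"pics/{n}0.png",p); np.save(f"pics/{n}0.npy",d)
    c=cams.calibration(n); print(n,np.round(c["intrinsics"],1).tolist(),np.round(c["dist"],3),np.round(c["extrinsics"],3).tolist(),(d>0).mean())
s=bot.observe(); print(s["tool_pos"],s["tool_rot"],s["t"],s["ft_force"],bot.nose_length)
E
```

```text
pics
top [[575.9, 0.0, 322.2], [0.0, 575.9, 235.9], [0.0, 0.0, 1.0]] [-0.114  0.     0.     0.     0.   ] [[-0.002, 0.998, -0.064, 0.428], [-1.0, -0.003, -0.007, -0.004], [-0.007, 0.064, 0.998, 1.423], [0.0, 0.0, 0.0, 1.0]] 0.9959537760416667
side [[558.9, 0.0, 322.2], [0.0, 558.9, 240.6], [0.0, 0.0, 1.0]] [-0.036  0.     0.     0.     0.   ] [[0.628, 0.514, -0.584, -0.469], [-0.778, 0.422, -0.465, -0.743], [0.007, 0.746, 0.665, 1.232], [0.0, 0.0, 0.0, 1.0]] 0.995048828125
[0.24575857 0.57388034 0.23809652] [-0.63136759 -3.07678601  0.00321967] 0.1 [ 0.61746855 -0.18140314  0.99350603] 0.008
```

View pics/top0.png

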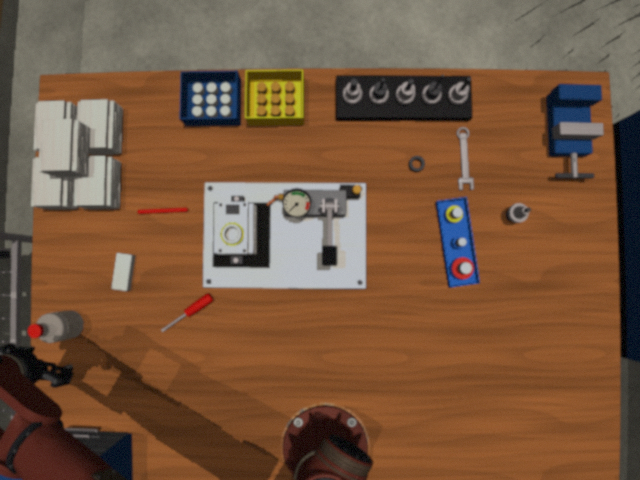

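View pics/side0.png

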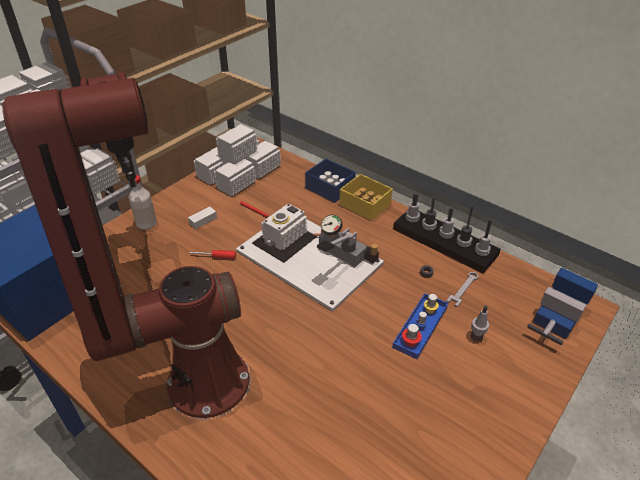

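The top view shows the yellow bung at about (455,213), at the far end of the tray. The port with its yellow ring is at (232,234), and the black pad is at (330,255). The side view shows the bung at (432,302), the port at (282,216) and the pad at roughly (322,277).

```bash
cat > h.py <<'E'
import cv2,numpy as np
from rig import bot,cams
from scipy.spatial.transform import Rotation as R
def rays(n,uv):
    c=cams.calibration(n); uv=np.asarray(uv,float).reshape(-1,1,2)
    q=cv2.undistortPoints(uv,np.array(c["intrinsics"]),np.array(c["dist"])).reshape(-1,2)
    E=np.array(c["extrinsics"]); v=np.c_[q[:,0],-q[:,1],-np.ones(len(q))]
    return E[:3,3],v@E[:3,:3].T
def plane(n,uv,z):
    o,v=rays(n,uv); return o+v*((z-o[2])/v[:,2])[:,None]
def cloud(n,d):
    v,u=np.mgrid[:480,:640]; o,r=rays(n,np.c_[u.ravel(),v.ravel()])
    return (o+r*d.reshape(-1,1)).reshape(480,640,3)
def tri(a,b):
    o1,v1=rays("top",a);o2,v2=rays("side",b);v1=v1[0];v2=v2[0]
    s=np.linalg.lstsq(np.c_[v1,-v2],o2-o1,rcond=None)[0]
    p,q=o1+s[0]*v1,o2+s[1]*v2
    return (p+q)/2,np.linalg.norm(p-q)
def shift(target,yaw=None):
    "shift in tool mm from measured pose"
    s=bot.observe(); Rm=R.from_rotvec(s["tool_rot"])
    return Rm.inv().apply(np.array(target)-s["tool_pos"])*1000
E
python3 - <<'E'
from h import *
print(np.round(R.from_rotvec(bot.observe()["tool_rot"]).as_matrix(),3).tolist())
for n in("top","side"):
    p=cv2.imread(f"pics/{n}0.png"); d=np.load(f"pics/{n}0.npy"); P=cloud(n,d)
    h=cv2.cvtColor(p,cv2.COLOR_BGR2HSV)
    m=cv2.inRange(h,(22,90,90),(36,255,255))
    k,l,st,ce=cv2.connectedComponentsWithStats(m)
    for i in range(1,k):
        if st[i,4]>15:
            q=P[l==i]; print(n,"yel",st[i],ce[i].round(1),np.median(q,0).round(3),q[:,2].min().round(3),q[:,2].max().round(3))
    x0,x1,x=(0,0,0),(0,0,0),0
    # knob-top/port/pad by height
    for nm,(a,b,c,e) in dict(bung=(435,195,475,230) if n=="top" else (415,285,450,320),blue=(445,232,475,252) if n=="top" else (412,308,432,330),red=(445,252,482,285) if n=="top" else (398,318,430,350),port=(212,214,252,254) if n=="top" else (262,200,302,230),pad=(315,240,350,270) if n=="top" else (305,262,340,290)).items():
        q=P[b:e,a:c].reshape(-1,3); zt=np.percentile(q[:,2],[50,90,98]); t=q[q[:,2]>q[:,2].max()-.006]
        print(n,nm,zt.round(3),q[:,2].max().round(3),len(t),t.mean(0).round(4))
    big=[p[190:295,200:370],p[190:295,425:545]] if n=="top" else [p[190:310,230:390],p[260:380,380:510]]
    big=[cv2.resize(b,(400,int(b.shape[0]*400/b.shape[1])),interpolation=cv2.INTER_CUBIC)[:300] for b in big]
    hh=min(b.shape[0] for b in big); cv2.imwrite(f"pics/{n}c.png",np.hstack([b[:hh] for b in big]))
E
python3 -c "
import cv2,numpy as np
a,b=[cv2.imread(f'pics/{n}c.png') for n in('top','side')];cv2.imwrite('pics/c.png',np.vstack([a,b]));print(a.shape,b.shape)"
```

```text
[[-0.919, 0.394, -0.001], [0.394, 0.919, -0.002], [0.0, -0.002, -1.0]]
top yel [ 244   69   60   51 1848] [273.2  95.6] [0.87  0.131 0.006] -0.007 1.423
top yel [446 206  15  16 107] [451.2 214.7] [ 0.565 -0.308  0.028] 0.001 1.423
top yel [226 223  17  22  43] [237.5 236.6] [0.506 0.196 0.107] 0.101 1.423
top bung [0.003 0.03  0.064] 1.423 10 [ 0.4277 -0.0042  1.4227]
top blue [0.005 0.05  0.06 ] 1.423 2 [ 0.4277 -0.0042  1.4227]
top red [0.006 0.052 0.066] 1.423 4 [ 0.4277 -0.0042  1.4227]
top port [0.103 0.113 0.119] 1.423 8 [ 0.4277 -0.0042  1.4227]
top pad [0.017 0.161 0.166] 1.423 4 [ 0.4277 -0.0042  1.4227]
side yel [357 174  36  24  63] [377.  183.6] [0.915 0.101 0.071] -0.756 0.08
side yel [340 177  16  17  35] [347.3 185.4] [0.826 0.187 0.072] 0.043 0.079
side yel [361 199  15   6  17] [368.  201.7] [0.802 0.073 0.071] 0.067 0.077
side yel [424 300  15  10  50] [430.4 305.4] [ 0.563 -0.321  0.03 ] -0.002 0.034
side bung [0.004 0.044 0.063] 1.232 7 [-0.469  -0.7432  1.2318]
side blue [0.008 0.06  0.067] 1.232 3 [-0.469  -0.7432  1.2318]
side red [0.01  0.05  0.066] 1.232 4 [-0.469  -0.7432  1.2318]
side port [0.096 0.112 0.119] 1.232 5 [-0.469  -0.7432  1.2318]
side pad [0.017 0.02  0.023] 1.232 3 [-0.469  -0.7432  1.2318]
(247, 800, 3) (300, 800, 3)
```

View pics/c.png

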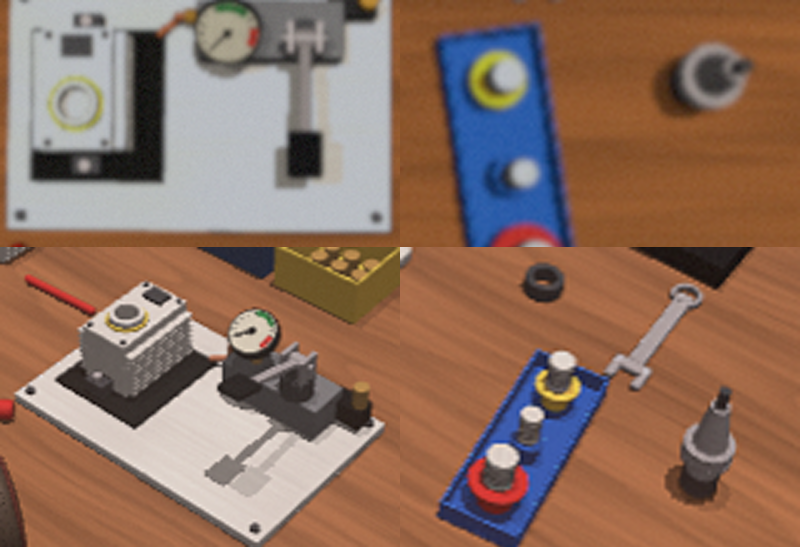

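The crops show four things:
- The yellow bung has its white knob top at about crop (508,75).
- The yellow-ringed port is at about (75,102).
- The black pad is at about (304,152).
- In the side crop, the lever pad is at about (240,387).

Next I fit the shapes in both views.

```bash
cat > fit.py <<'E'
from h import *
def comp(m,box,zero=(0,0)):
    a,b,c,e=box; M=np.zeros_like(m); M[b:e,a:c]=m[b:e,a:c]
    k,l,st,ce=cv2.connectedComponentsWithStats(M,connectivity=8); 
    i=1+np.argmax(st[1:,4]); return (l==i),ce[i],st[i]
for n in("top","side"):
    p=cv2.imread(f"pics/{n}0.png"); d=np.load(f"pics/{n}0.npy"); P=cloud(n,d)
    h=cv2.cvtColor(p,cv2.COLOR_BGR2HSV); T=n=="top"
    bb=(440,198,472,228) if T else (415,286,448,320)
    # knob top : points at 0.055..0.07 and bright
    z=P[...,2]; m=((z>.057)&(z<.068)&(h[...,1]<80)).astype(np.uint8)
    M,c,s=comp(m,bb); print(n,"knob",c.round(1),s,plane(n,c,.062).round(4),np.median(z[M]).round(4),P[M].mean(0).round(4))
    # flange+cone silhouette
    m=((h[...,0]>20)&(h[...,0]<38)&(h[...,1]>90)).astype(np.uint8)
    M,c,s=comp(m,bb); cc=max(cv2.findContours(M.astype(np.uint8),0,1)[0],key=cv2.contourArea)
    e=cv2.fitEllipse(cv2.convexHull(cc)); q=plane(n,cv2.convexHull(cc).reshape(-1,2),.029)
    (x,y),r=cv2.minEnclosingCircle(q[:,:2].astype(np.float32)); print(n,"flange",(round(x,4),round(y,4)),round(2*r*1000,1),plane(n,e[0],.029).round(4))
    pb=(215,216,250,252) if T else (266,204,298,228)
    m=((z>.110)&(z<.124)).astype(np.uint8); M,c,s=comp(m,pb)
    q=plane(n,cv2.convexHull(np.argwhere(M)[:,::-1].astype(np.float32)).reshape(-1,2),.116)
    (x,y),r=cv2.minEnclosingCircle(q[:,:2].astype(np.float32)); print(n,"rim",c.round(1),s,(round(x,4),round(y,4)),round(2000*r,1),plane(n,c,.116).round(4),np.median(z[M]).round(4))
    m=cv2.inRange(h,(20,50,60),(38,255,255)); M=np.zeros_like(m); a,b,c_,e_=pb; M[b:e_,a:c_]=m[b:e_,a:c_]
    pts=np.argwhere(M)[:,::-1].astype(np.float32); hu=cv2.convexHull(pts).reshape(-1,2); q=plane(n,hu,.104)
    (x,y),r=cv2.minEnclosingCircle(q[:,:2].astype(np.float32)); print(n,"ring",len(pts),(round(x,4),round(y,4)),round(2000*r,1),plane(n,cv2.fitEllipse(hu)[0],.105).round(4))
    lb=(312,236,348,272) if T else (308,232,345,262)
    m=((z>.13)&(z<.18)&(h[...,2]<60)).astype(np.uint8); M,c,s=comp(m,lb)
    print(n,"pad",c.round(1),s,P[M].mean(0).round(4),np.median(z[M]).round(3),plane(n,c,.158).round(4))
    for nm,k in(("blue",(448,232,475,252) if T else (412,308,432,330)),("red",(445,252,482,285) if T else (398,318,430,350))):
        m=((z>.05)&(z<.072)&(h[...,1]<80)).astype(np.uint8)
        M,c,s=comp(m,k); print(n,nm,c.round(1),plane(n,c,.06).round(3))
p=cv2.imread("pics/top0.png"); h=cv2.cvtColor(p,cv2.COLOR_BGR2HSV)
m=cv2.inRange(h,(100,120,60),(125,255,255)); M,c,s=comp(m,(425,190,490,295))
r=cv2.minAreaRect(plane("top",np.argwhere(M)[:,::-1],.022)[:,:2].astype(np.float32)); print("tray",r)
m=((h[...,1]<60)&(h[...,2]>120)).astype(np.uint8); M,c,s=comp(m,(195,175,375,295))
r=cv2.minAreaRect(plane("top",np.argwhere(M)[:,::-1],.015)[:,:2].astype(np.float32)); print("stand",r)
E
python3 fit.py
```

```text
top knob [457.2 212.4] [452 208  11  10  74] [[ 0.5706 -0.3173  0.062 ]] 0.0617 [ 0.5706 -0.3173  0.0619]
top flange (0.5714, -0.3148) 40.1 [[ 0.571  -0.3155  0.029 ]]
top rim [231.7 233. ] [221 223  22  21 181] (0.5174, 0.21) 53.6 [[0.5192 0.2112 0.116 ]] 0.1158
top ring 153 (0.5185, 0.2132) 55.3 [[0.5184 0.2129 0.105 ]]
top pad [328.8 255.4] [322 246  14  19 238] [ 0.4663 -0.01    0.1591] 0.159 [[ 0.4663 -0.01    0.158 ]]
top blue [461.9 241.4] [[ 0.502 -0.328  0.06 ]]
top red [465.3 267.7] [[ 0.439 -0.335  0.06 ]]
side knob [432.1 297.1] [429 294   8   8  47] [[ 0.5679 -0.3179  0.062 ]] 0.0624 [ 0.5675 -0.318   0.0625]
side flange (0.5704, -0.318) 42.3 [[ 0.5704 -0.3175  0.029 ]]
side rim [280.6 216.9] [273 210  17  15 103] (0.5099, 0.2132) 70.2 [[0.5141 0.2081 0.116 ]] 0.1158
side ring 44 (0.5207, 0.2149) 56.9 [[0.5196 0.2141 0.105 ]]
side pad [325.4 245.6] [317 241  18  11 120] [ 0.4612 -0.0144  0.1594] 0.16 [[ 0.4623 -0.0135  0.158 ]]
side blue [422.4 314.9] [[ 0.495 -0.33   0.06 ]]
side red [412.6 328.9] [[ 0.436 -0.336  0.06 ]]
tray ((0.5028286576271057, -0.3250419497489929), (0.210759237408638, 0.0746617391705513), 7.869000434875488)
stand ((0.5217599868774414, 0.09840051829814911), (0.40114015340805054, 0.26105669140815735), 89.57992553710938)
```

Both views agree to within a few millimetres: bung (0.570,-0.317), port about (0.518,0.212), pad about (0.464,-0.012). The heights, flange width and tray sizes match the given values. Now I move over the bung.

```bash
python3 -m jog '[[-24,-55,0,0,0,0,55],[-649,-691,0,0,0,-0.545,55],[-649,-691,0,0,0,-0.545,55],[-649,-691,0,0,0,-0.545,55],[-649,-691,0,0,0,-0.545,55],[-649,-691,0,0,0,-0.545,55],[-649,-691,0,0,0,-0.545,55],[-649,-691,0,0,0,-0.545,55],[-649,-691,0,0,0,-0.545,55],[-649,-691,0,0,0,-0.545,55],[-649,-691,0,0,0,-0.545,55],[-649,-691,0,0,0,-0.545,55]]' 30
python3 - <<'E'
from h import *
s=bot.observe();print(s["joint_positions"],np.round(R.from_rotvec(s["tool_rot"]).as_matrix(),3).tolist(),shift([.570,-.317,.12]))
E
```

```text
t: 1.6
tool_pos: [0.492, -0.1157, 0.2391]
tool_rot: [0.219, -3.134, -0.001]
ft_force: [1.2, 0.5, 0.2]
width: 0.643
finger_force: 0.0
[-3.70261286e-01 -4.07175808e-02  1.89120326e+00  4.53948247e-04
  1.29134444e+00 -2.08076343e+00] [[-0.99, -0.139, -0.0], [-0.139, 0.99, 0.0], [-0.0, 0.0, -1.0]] [ -49.2728764  -210.22226623  118.9480876 ]
```

```bash
python3 -m jog '[[-49,-210,60,0,0,0,55],[-49,-210,60,0,0,0,55],[-49,-210,60,0,0,0,55],[-49,-210,60,0,0,0,55],[-49,-210,110,0,0,0,55],[-49,-210,110,0,0,0,55],[-49,-210,110,0,0,0,55],[-49,-210,110,0,0,0,55],[-49,-210,110,0,0,0,55]]'
python3 - <<'E'
from h import *
s=bot.observe();print(s["joint_positions"].round(3),shift([.570,-.317,.055]))
P=[cams.snapshot(n)[0] for n in("top","side")]
cv2.imwrite("pics/h.png",np.hstack([cv2.resize(P[0][160:300,400:540],(400,400)),cv2.resize(P[1][220:360,360:500],(400,400))]))
E
```

```text
t: 2.72
tool_pos: [0.5709, -0.3152, 0.1318]
tool_rot: [-0.221, 3.131, -0.004]
ft_force: [-0.1, -0.0, 0.4]
width: 0.641
finger_force: 0.0
[-0.612  0.375  1.628 -0.     1.135 -2.324] [ 1.31172825 -1.51020728 76.7630593 ]
```

View pics/h.png

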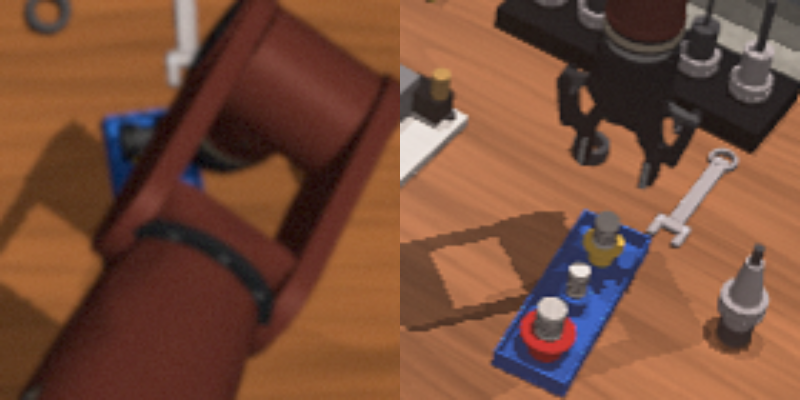

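The gripper hangs above the yellow bung, and nothing has been disturbed. I go down and grip.

```bash
python3 -m jog '[[1,-1.5,50,0,0,0,55],[1,-1.5,75,0,0,0,55],[1,-1.5,91,0,0,0,55],[1,-1.5,91,0,0,0,55],[1,-1.5,91,0,0,0,55],[1,-1.5,91,0,0,0,15],[1,-1.5,91,0,0,0,15],[1,-1.5,91,0,0,0,15],[1,-1.5,91,0,0,0,15],[1,-1.5,91,0,0,0,15],[1,-1.5,91,0,0,0,15],[1,-1.5,91,0,0,0,15]]' 35
python3 -m jog '[[0,0,0,0,0,0,15],[0,0,0,0,0,0,15],[0,0,-40,0,0,0,15],[0,0,-100,0,0,0,15],[0,0,-150,0,0,0,15],[0,0,-150,0,0,0,15],[0,0,-150,0,0,0,15]]'
```

```text
t: 4.32
tool_pos: [0.5697, -0.317, 0.0396]
tool_rot: [-0.22, 3.132, -0.002]
ft_force: [0.0, -0.3, 6.1]
width: 0.257
finger_force: 34.7
t: 5.2
tool_pos: [0.568, -0.3158, 0.187]
tool_rot: [0.22, -3.132, -0.002]
ft_force: [0.8, 0.4, -1.8]
width: 0.258
finger_force: 34.4
```

```bash
cat > ring.py <<'E'
from h import *
from scipy.optimize import least_squares
def circ(q):
    f=lambda a:np.hypot(q[:,0]-a[0],q[:,1]-a[1])-a[2]
    return least_squares(f,[*q.mean(0)[:2],.025],loss="soft_l1",f_scale=.001).x
for n,pb in(("top",(215,216,250,252)),("side",(262,200,302,234))):
    S=np.mean([cams.snapshot(n)[0] for _ in range(5)],0).astype(np.uint8)
    h=cv2.cvtColor(S,cv2.COLOR_BGR2HSV); a,b,c,e=pb
    m=cv2.inRange(h,(20,60,50),(38,255,255)); M=np.zeros_like(m); M[b:e,a:c]=m[b:e,a:c]
    pts=np.argwhere(M)[:,::-1]; w=h[M>0][:,1]
    q=plane(n,pts,.105); print(n,len(pts),circ(q).round(4))
    cv2.imwrite(f"pics/ring_{n}.png",cv2.resize(np.hstack([S[b:e,a:c],cv2.cvtColor(M,8)[b:e,a:c]]),None,fx=8,fy=8,interpolation=cv2.INTER_NEAREST))
E
python3 ring.py
```

```text
top 124 [0.5186 0.2132 0.025 ]
side 43 [0.5199 0.2154 0.0255]
```

```bash
python3 -m jog '[[0,0,-43,0,0,0,15],[-25,530,-43,0,0,0,15],[-25,530,-43,0,0,0,15],[-25,530,-43,0,0,0,15],[-25,530,-43,0,0,0,15],[-25,530,-43,0,0,0,15],[-25,530,-43,0,0,0,15],[-25,530,-43,0,0,0,15],[-25,530,-43,0,0,0,15],[-25,530,-43,0,0,0,15],[-25,530,-43,0,0,0,15],[-25,530,-43,0,0,0,15]]'
```

```text
t: 7.2
tool_pos: [0.5197, 0.2113, 0.2314]
tool_rot: [-0.22, 3.134, -0.001]
ft_force: [0.1, -0.6, -1.0]
width: 0.258
finger_force: 34.6
```

```bash
python3 -m jog '[[0,2,20,0,0,0,15],[0,2,40,0,0,0,15],[0,2,40,0,0,0,15],[0,2,40,0,0,0,15],[0,2,40,0,0,0,15]]'
python3 - <<'E'
from h import *
s=bot.observe(); print(s["tool_pos"])
p,d=cams.snapshot("side"); P=cloud("side",d); t,_=cams.snapshot("top")
h=cv2.cvtColor(p,cv2.COLOR_BGR2HSV); m=cv2.inRange(h,(20,80,50),(38,255,255)); m[:150]=0;m[235:]=0;m[:,:255]=0;m[:,310:]=0
k,l,st,ce=cv2.connectedComponentsWithStats(m)
for i in range(1,k):
    if st[i,4]>5:print(st[i],ce[i].round(1),np.median(P[l==i],0).round(4))
cv2.imwrite("pics/v.png",np.hstack([cv2.resize(p[150:250,230:330],(400,400)),cv2.resize(t[180:280,180:280],(400,400))]))
E
```

```text
t: 7.82
tool_pos: [0.5201, 0.2137, 0.1923]
tool_rot: [-0.219, 3.132, 0.001]
ft_force: [0.8, -0.3, -0.8]
width: 0.257
finger_force: 34.6
[0.52006178 0.2136981  0.19227541]
[274 198  12   9  39] [278.9 202.6] [0.509  0.2069 0.1805]
[285 216   4   7   8] [287.1 219.2] [0.5258 0.1896 0.1081]
[272 219   7   5  11] [274.6 221.5] [0.4937 0.2144 0.1069]
```

View pics/v.png

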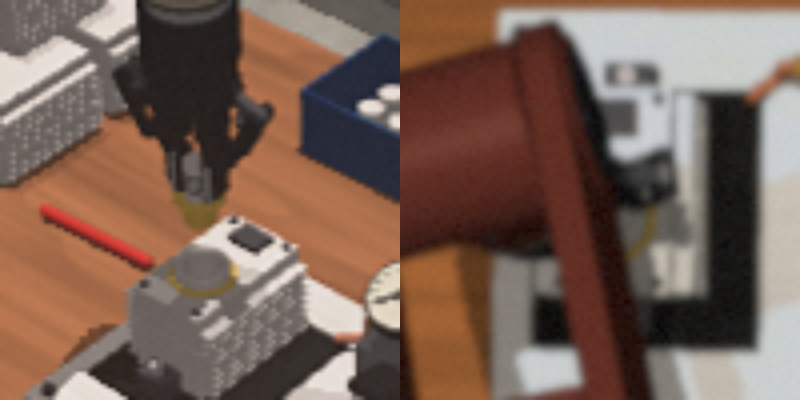

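The bung hangs nearly over the port. In the side view its cone is at column 279.5 and the ring is centred at about 280. I lower it in steps and watch the force.

```bash
python3 -m jog '[[1,0.5,20,0,0,0,15],[1,0.5,35,0,0,0,15],[1,0.5,40,0,0,0,15],[1,0.5,44,0,0,0,15],[1,0.5,47,0,0,0,15],[1,0.5,47,0,0,0,15]]'
```

```text
t: 8.68
tool_pos: [0.5184, 0.2142, 0.1445]
tool_rot: [-0.22, 3.134, 0.0]
ft_force: [-0.3, 0.7, -0.8]
width: 0.257
finger_force: 34.6
```

```bash
python3 -m jog '[[0,0,2,0,0,0,15],[0,0,4,0,0,0,15],[0,0,6,0,0,0,15],[0,0,8,0,0,0,15],[0,0,8,0,0,0,15]]'
```

```text
t: 9.3
tool_pos: [0.518, 0.2138, 0.136]
tool_rot: [0.22, -3.133, 0.001]
ft_force: [-0.7, -1.5, 0.1]
width: 0.258
finger_force: 34.5
```

```bash
python3 -m jog '[[0,0,1.5,0,0,0,15],[0,0,3,0,0,0,15],[0,0,3,0,0,0,15],[0,0,3,0,0,0,15]]';python3 -m jog '[[0,0,1,0,0,0,15],[0,0,1,0,0,0,15],[0,0,1,0,0,0,15]]';python3 -m jog '[[0,0,1,0,0,0,15],[0,0,1,0,0,0,15],[0,0,1,0,0,0,15]]'
```

```text
t: 9.8
tool_pos: [0.5181, 0.2136, 0.1332]
tool_rot: [0.22, -3.133, 0.002]
ft_force: [-1.9, -4.2, 1.4]
width: 0.257
finger_force: 34.6
t: 10.18
tool_pos: [0.518, 0.2136, 0.1324]
tool_rot: [0.22, -3.133, 0.002]
ft_force: [-1.6, -5.3, 1.7]
width: 0.257
finger_force: 34.8
t: 10.55
tool_pos: [0.518, 0.2135, 0.1315]
tool_rot: [0.22, -3.133, 0.002]
ft_force: [-2.4, -5.3, 2.4]
width: 0.257
finger_force: 34.8
```

```bash
python3 -m jog '[[0.5,-1,0,0,0,0,15],[0.5,-1,1,0,0,0,15],[0.5,-1,1,0,0,0,15]]';python3 -m jog '[[0,0,1,0,0,0,15],[0,0,1,0,0,0,15],[0,0,1,0,0,0,15]]'
```

```text
t: 10.92
tool_pos: [0.5179, 0.2132, 0.1306]
tool_rot: [-0.22, 3.134, 0.0]
ft_force: [-2.1, -3.9, 3.4]
width: 0.254
finger_force: 34.9
t: 11.3
tool_pos: [0.518, 0.2132, 0.1306]
tool_rot: [0.22, -3.134, 0.0]
ft_force: [-4.1, -3.4, 7.1]
width: 0.256
finger_force: 35.5
```

```bash
python3 -m jog '[[0.7,-0.7,1,0,0,0,15],[0.7,-0.7,1,0,0,0,15],[0.7,-0.7,1,0,0,0,15]]'; python3 -m jog '[[0,0,0,0,0,0,30],[0,0,0,0,0,0,40],[0,0,0,0,0,0,50],[0,0,0,0,0,0,50],[0,0,0,0,0,0,50]]';python3 -m jog '[[0,0,-20,0,0,0,50],[0,0,-50,0,0,0,50],[0,0,-90,0,0,0,50],[0,0,-120,0,0,0,50],[0,0,-120,0,0,0,50]]'
```

```text
t: 11.68
tool_pos: [0.518, 0.2132, 0.1305]
tool_rot: [-0.22, 3.132, 0.002]
ft_force: [-4.6, -2.7, 9.8]
width: 0.256
finger_force: 35.6
t: 12.3
tool_pos: [0.5173, 0.2124, 0.1282]
tool_rot: [0.22, -3.134, -0.0]
ft_force: [0.3, 0.2, 0.1]
width: 0.584
finger_force: 0.0
t: 12.92
tool_pos: [0.5194, 0.2129, 0.2519]
tool_rot: [-0.22, 3.127, 0.002]
ft_force: [0.3, 0.4, 0.0]
width: 0.582
finger_force: 0.0
```

```bash
python3 -m jog '[[90,-214,0,0,0,0,0],[90,-214,0,0,0,0,0],[90,-214,0,0,0,0,0],[90,-214,0,0,0,0,0],[90,-214,0,0,0,0,0],[90,-214,0,0,0,0,0],[90,-214,30,0,0,0,0],[90,-214,30,0,0,0,0],[90,-214,30,0,0,0,0]]' 30
python3 - <<'E'
from h import *
s=bot.observe(); print(s["tool_pos"],shift([.460,-.012,.18]))
p,d=cams.snapshot("side"); t,e=cams.snapshot("top")
for n,dd,b in(("side",d,(255,185,305,235)),("top",e,(212,210,255,255))):
    P=cloud(n,dd)[b[1]:b[3],b[0]:b[2]].reshape(-1,3); P=P[(P[:,2]<.3)]; q=P[P[:,2]>.143]; print(n,len(q),q.mean(0).round(4),q[:,2].max())
cv2.imwrite("pics/w.png",np.vstack([np.hstack([cv2.resize(x[a:a+80,b:b+80],(300,300)) for a,b in y]) for x,y in((p,((170,240),(190,290))),(t,((190,190),(190,290))))]))
E
```

```text
t: 14.05
tool_pos: [0.4584, -0.0112, 0.2186]
tool_rot: [0.223, -3.134, -0.0]
ft_force: [0.2, 0.3, -0.7]
width: 0.0
finger_force: 0.0
[ 0.45839184 -0.011248    0.21860689] [-1.49102175 -0.98089265 38.60645599]
side 51 [0.5123 0.2036 0.1579] 0.29783352481911807
top 99 [0.5195 0.2129 0.153 ] 0.16038898541375857
```

View pics/w.png

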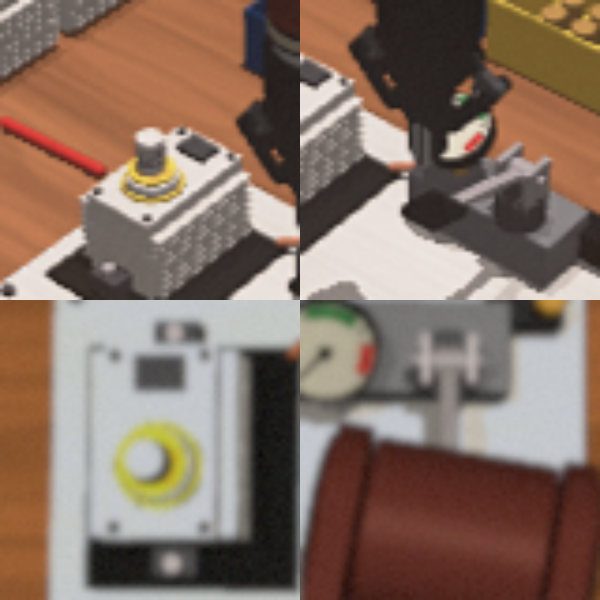

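The bung is home: its knob top reads 0.153 m, as expected, and it stands upright at (0.5195,0.213). The fingers are above the pad at about (430,210) in the lower-right view. Now I press gently.

```bash
python3 -m jog '[[-1.5,-1,20,0,0,0,0],[-1.5,-1,35,0,0,0,0],[-1.5,-1,45,0,0,0,0],[-1.5,-1,50,0,0,0,0],[-1.5,-1,54,0,0,0,0],[-1.5,-1,58,0,0,0,0],[-1.5,-1,62,0,0,0,0],[-1.5,-1,62,0,0,0,0],[-1.5,-1,62,0,0,0,0]]'
```

```text
t: 15.28
tool_pos: [0.4599, -0.013, 0.1566]
tool_rot: [-0.22, 3.133, -0.0]
ft_force: [-1.5, -0.4, 3.2]
width: 0.003
finger_force: 1.7
```

Contact is at 3.2 N, as expected. I continue to a TCP height of about 0.128.

```bash
python3 -m jog '[[0,0,4,0,0,0,0],[0,0,8,0,0,0,0],[0,0,12,0,0,0,0],[0,0,16,0,0,0,0],[0,0,20,0,0,0,0],[0,0,24,0,0,0,0],[0,0,27,0,0,0,0],[0,0,28,0,0,0,0],[0,0,28,0,0,0,0],[0,0,28,0,0,0,0]]'
python3 - <<'E'
from h import *
p,t=[np.mean([cams.snapshot(n)[0] for _ in range(3)],0).astype(np.uint8) for n in("side","top")]
cv2.imwrite("pics/g.png",np.hstack([cv2.resize(p[195:255,300:360],(400,400),interpolation=2),cv2.resize(t[180:230,270:320],(400,400),interpolation=2)]))
print(bot.observe()["ft_force"],bot.observe()["tool_pos"])
E
```

```text
t: 16.52
tool_pos: [0.4581, -0.0129, 0.1278]
tool_rot: [0.22, -3.13, -0.001]
ft_force: [-5.5, -0.4, 8.2]
width: -0.002
finger_force: 3.7
[-4.96594926  0.53825133  6.96797033] [ 0.45813044 -0.01288345  0.12786214]
```

View pics/g.png

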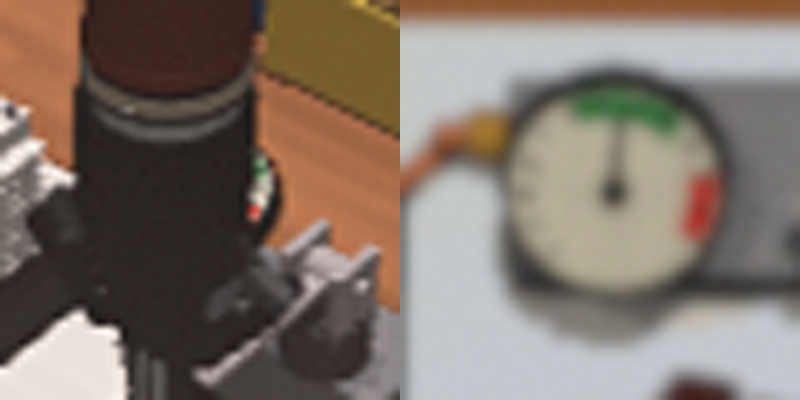

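In the top view the needle points straight up, near (622,95), close to the middle of the green arc that spans columns 575 to 680. I hold it there.

```bash
R='' ; python3 -m jog '[[0,0,0.5,0,0,0,0],[0,0,0.5,0,0,0,0],[0,0,0.5,0,0,0,0],[0,0,0.5,0,0,0,0],[0,0,0.5,0,0,0,0],[0,0,0.5,0,0,0,0],[0,0,0.5,0,0,0,0],[0,0,0.5,0,0,0,0],[0,0,0.5,0,0,0,0],[0,0,0.5,0,0,0,0],[0,0,0.5,0,0,0,0],[0,0,0.5,0,0,0,0]]'
python3 -m jog '[[0,0,0,0,0,0,0],[0,0,0,0,0,0,0],[0,0,0,0,0,0,0],[0,0,0,0,0,0,0],[0,0,0,0,0,0,0],[0,0,0,0,0,0,0],[0,0,0,0,0,0,0],[0,0,0,0,0,0,0],[0,0,0,0,0,0,0],[0,0,0,0,0,0,0],[0,0,0,0,0,0,0],[0,0,0,0,0,0,0]]'
python3 -m jog '[[0,0,0,0,0,0,0],[0,0,0,0,0,0,0],[0,0,0,0,0,0,0],[0,0,0,0,0,0,0],[0,0,0,0,0,0,0],[0,0,0,0,0,0,0],[0,0,0,0,0,0,0],[0,0,0,0,0,0,0],[0,0,0,0,0,0,0],[0,0,0,0,0,0,0],[0,0,0,0,0,0,0],[0,0,0,0,0,0,0]]'
python3 - <<'E'
from h import *
t=np.mean([cams.snapshot("top")[0] for _ in range(3)],0).astype(np.uint8)
cv2.imwrite("pics/g2.png",np.hstack([cv2.resize(t[180:230,270:320],(400,400),interpolation=2),cv2.resize(t[190:290,200:300],(400,400),interpolation=2)]))
E
```

```text
t: 18.32
tool_pos: [0.4581, -0.0129, 0.1274]
tool_rot: [0.22, -3.13, -0.001]
ft_force: [-5.6, -0.2, 7.6]
width: -0.003
finger_force: 3.8
t: 19.82
tool_pos: [0.4581, -0.0129, 0.1273]
tool_rot: [0.22, -3.13, -0.001]
ft_force: [-4.8, -0.5, 7.3]
width: -0.002
finger_force: 3.8
t: 21.32
tool_pos: [0.4581, -0.0129, 0.1274]
tool_rot: [0.22, -3.13, -0.001]
ft_force: [-5.1, -0.2, 7.3]
width: -0.0
finger_force: 3.8
```

View pics/g2.png

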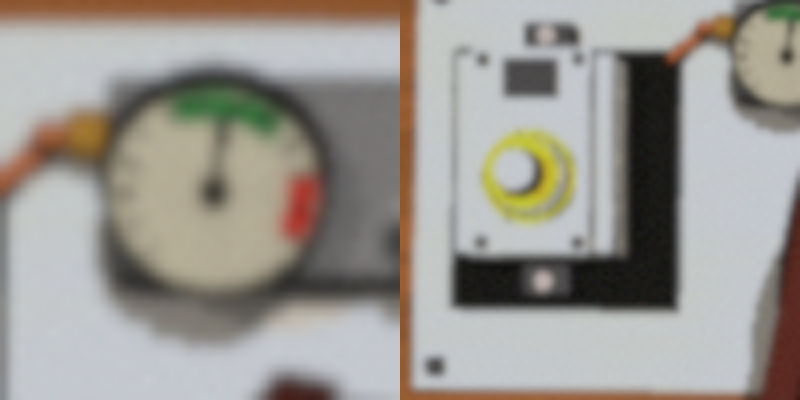

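The needle, with its tip at about (224,105), is steady in the green. The bung is home at about (528,175) and the push is 7.3 N, so I hand in.

```bash
python3 -c "
from rig import sign_off; print(sign_off())"
```

```text
the job is handed in; nothing more can be done
None
```

The job is handed in: the yellow bung sits home and untouched in the port, and the arm is still pressing the lever at about 7 N with the needle steady in the green after more than four seconds; the judge's verdict was not shown.

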